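Bring a lens barrel to the checking mark and hold it there

TASK

Take the stepped round lens barrel off the turntable, stand it wide end down in the round pocket of the spring-return checking slide and let go of it while the slide is still home. Then pull the slide out by its cross-bar until its pointer lines up with the white line on the little camera head, and keep it there: finish while still holding the handle at the mark, with the barrel standing in its pocket. Don't drop the barrel on the bench or knock the other parts off the turntable, and leave everything else on the bench where it lies.

Things in the scene. Friction and masses are not known exactly. Their poses are not given: they have to be found in the camera images.
- lens: lens barrel to be checked: bare aluminium, round, stepped: a foot 30 mm diameter x 12 mm, above it a neck 24 mm diameter up to 40 mm total height, a dark glass in its top; 60 g nominal. It starts upright, foot down, on one of three places on the platter, 55 mm from the platter's axis. Origin: centre of its underside, z up along its axis.
- turntable: fixed foot of the turntable, origin on the table at the spin axis. On it a grey round platter of 190 mm diameter turns freely about the vertical (it swings away when pushed sideways); the platter's flat top is 45 mm above the table. Stands left or right of the middle.
- block: bystander on the platter: square aluminium block 30 x 30 x 18 mm, about 95 mm from the lens barrel. Origin: centre of its underside. It may turn with the platter but must stay on it.
- disc: bystander on the platter: low aluminium disc 34 mm diameter, 8 mm high, about 95 mm from the lens barrel. Origin: centre of its underside. It may turn with the platter but must stay on it.
- fixture: fixed base of the checking slide, screwed to the bench, on the other side of the middle from the turntable: dark steel plate 200 (x) x 160 (y) x 12 mm, from x -100 to 100 and y -55 to 105 mm about the origin, with two aluminium rails 32 mm high above the table at y = +-47.5 mm, and a 46 mm high back stop at x = +98 mm. Origin on the table; its -x axis is the direction in which the slide pulls out, roughly towards the robot.
- pocket (a point): centre of the floor of the round pocket in the slide, moves with the slide. Pocket 38 mm diameter, 10 mm deep with a small chamfer; floor 24 mm and slide top 34 mm above the table. A seated lens barrel has its origin here, up to 4 mm off sideways, and stands 30 mm out of the slide. The slide block is grey plastic, 130 mm long and 84 mm wide; axes as fixture.
- handle (a point): top centre of the slide's black cross-bar, 70 mm above the table; moves with the slide, 138 mm in front (-x of the fixture) of the pocket centre. The bar is upright, 14 mm thick along the pull, 56 mm wide across it, from 14 to 70 mm above the table. Free air in front of it; behind it a neck 20 mm wide, top 28 mm above the table, joins it to the slide, and the slide block begins 46 mm behind its back face. It can be pinched or hooked from above. Axes as fixture.
- pointer (a point): outer tip of the small steel pointer on the slide, over the +y rail, level with the pocket's centre, top 37.5 mm above the table; moves with the slide. Axes as fixture.
- mark (a point): end next to the pointer of the white line on top of the camera head (small black box 22 x 28 mm, top 46 mm above the table, standing on the base plate outside the +y rail, its middle 14 mm outwards of this point). Fixed during a run, but set elsewhere along the slide each time. Axes as fixture: pointer and mark line up when they have the same x in that frame; at home the pointer is 35 to 60 mm behind (+x of) the line.
- slide (a joint): how far the slide is pulled out, m: 0 home, grows along the fixture's -x, stop at 0.075. A spring pulls it back: 4 N at home, rising 80 N/m to about 9 N at 60 mm; it snaps home when released.
- jar: bystander: small white jar with black lid, 34 mm diameter, 38 mm high, standing near the middle in front of the robot. Origin: centre of its underside.
- frame: bystander: black empty phone mid-frame, 150 x 75 x 8 mm, lying flat beyond the middle. Origin: centre of its underside.
- phone: bystander: black phone 155 x 74 x 9 mm, lying flat on the left. Origin: centre of its underside.
- driver: bystander: screwdriver with red handle, 150 mm, lying on the right. Origin near its middle.
- brush: bystander: small brush with wooden handle, 160 mm, lying on the left. Origin near its middle.
- tray: bystander: white divided parts tray 100 x 140 x 25 mm, on the right. Origin: centre of its underside.

How it is judged:
By the outcome, as a careful person would: the job done as asked, in the order asked, and still so for the second after the job is handed in, while the arm keeps its last pose, push and grip.
It also fails if it takes over 58 s, if anything falls off the work surface, if the arm or the gripper's body presses on something with over 40 N, if the wrist force passes 120 N, or if a joint passes its speed limit or range.

ROBOT

A 6-joint arm with a two-finger parallel gripper is mounted at the origin on the work surface. World frame = base frame: x ahead of the robot, y to its left, z up, the work surface at z = 0. Lengths are in m, angles in degrees, forces in N, time in s.
With the tool pointing down it reaches from about 0.25 to 0.725 m from the base axis. Payload 9.7 kg.
Tool frame: the origin (TCP) lies midway between the tips of the shut fingers; the grasp point (between the pads) lies 19 mm behind it (bot.pinch_z is the distance from the TCP to the grasp point, in m); z points along the fingers, y is the direction in which the jaws open and shut (so a half turn about z gives the same grasp; the last joint's range is limited). The gripper opens to 85 mm and grips with 20 to 120 N. Pads are 22 mm wide; open, the fingers measure 114 mm over their backs; the gripper's body (76 mm by 85 mm) begins 54 mm behind the grasp point. The pads swing forward as they close: fully open they stand 13 mm farther back than shut.
Start: joints at [74.656, 4.979, 10.078, 95.1, 0, 90], TCP at [0.146, 0.53, 0.231] pointing down, gripper open.
Joint ranges: [-179.16, 179.16], [-48.56, 103.87], [-65.8, 70.77], [-126.05, 130.52], [-82.76, 87.17], [-180, 180]. Speed limits (degrees/s): [127.2, 127.2, 147.25, 180, 180, 180].

INTERFACE

Orientations are given as [roll, pitch, yaw] about the fixed x, y, z axes, in that order (R = Rz(yaw) Ry(pitch) Rx(roll)).
In Python, from workcell import bot, imaging gives the robot as it stands.
- The arm moves only by the tool servo_tool, never from a script. Its argument "moves" is a list that holds one entry, the list of rows, each a list of 7 numbers: the turn, a rotation vector about the tool's x, y, z in rad, then the shift along the tool's x, y, z in cm, then the finger opening in cm, from 0 to 8.54. A call has 1 to 12 rows; each row shifts and turns the pose as measured when the row begins, along the tool's axes as they then stand; what a row does not reach is not made up. A row lasts 1/12 s, in which the tool goes at most 41.7 mm and 7.16 degrees, less where a joint would pass 70% of its speed; a pose out of reach is approached as far as the arm can. A call is refused whole if a number of a shift passes 4.17 or a number of a turn 0.125, either way. A call with a gripper value outside its range is refused whole. The fingers move at their own pace and stop on an object; "force" is the grip in N (left out, the last holds). Time passes only in rows, so rows that do not move let the fingers close. It gives the time, the measured TCP pose, the force and the opening at its end, in the units of the state.
- bot.get_obs(): the state, without advancing time (a new reading comes with each control period).
- imaging.camera(name): name is "scene" or "top"; returns the picture (480x640x3 uint8, blue, green, red); there is no depth.
- imaging.calibration(name): a dict with "fx", "fy", "cx", "cy" (pixels), "D" ([k1, k2, p1, p2, k3] as OpenCV has them; the pictures are not rectified), "camera_from_world" (4x4, takes a point from world to camera coordinates). Camera axes: x right, y down, z forward; pixel columns grow to the right and rows downward; lengths in m; the calibration is good to about 2 mm. A picture is of the moment at which its call begins. calibration takes no time and is no camera call.
- bot.job_done(): hands the job in, once; it reports no verdict.
The state is a dict: "time": time; "q": joint angles; "qd": joint speeds; "joint_efforts": joint torques, N m; "ee_pos": TCP position; "tcp_rot": TCP orientation; "wrist_force": force on the tool from outside, world axes, zero at the start; "torque": the same for the moment, N m; "opening": finger opening in m.
Only numpy, scipy, OpenCV 4.12 (cv2) and the standard library are available. Lean on these libraries where they do the work, as an engineer would, in place of code of your own. Each camera call takes 0.05 s, during which the arm holds its last target.

## Working session

There is one attempt and no reset: what is moved stays moved. The work goes in short steps, Python scripts to look and compute and a tool call to move; the robot and the scene stay as the last step left them, time stands still between calls to the robot, and variables do not carry over. Pictures are saved under pics/ and viewed, and the job is handed in when it is done.

Besides the shell and the picture viewer there is one more tool, called after ">>>" by a JSON object that holds its "fn" and its "kwargs". servo_tool: Moves the arm, as the interface text tells. Its arguments: {"type":"object","properties":{"moves":{"type":"array","items":{"type":"array","items":{"type":"array","items":{"type":"number"}}}},"force":{"type":"number"}},"required":["moves"]}

```bash
ls; mkdir -p pics; python3 - <<'E'
from workcell import bot, imaging
import cv2
for n in("scene","top"):
    cv2.imwrite(f"pics/{n}0.png",imaging.camera(n)); c=imaging.calibration(n); print(n,c)
print(bot.get_obs(), bot.pinch_z)
E
```

```text
pics
scene {'fx': 489.5985263364508, 'fy': 489.5985263364508, 'cx': 316.0096044287358, 'cy': 248.35310566891678, 'D': array([0.02931608, 0.        , 0.        , 0.        , 0.        ]), 'camera_from_world': array([[-0.29778442,  0.95437426, -0.02223075,  0.17251467],
       [ 0.49757957,  0.13529713, -0.85680176, -0.21170862],
       [-0.81470179, -0.26620378, -0.51516651,  1.64535276],
       [ 0.        ,  0.        ,  0.        ,  1.        ]])}
top {'fx': 468.7070625566801, 'fy': 468.7070625566801, 'cx': 312.1951765462533, 'cy': 235.07256204691186, 'D': array([-0.07982451,  0.        ,  0.        ,  0.        ,  0.        ]), 'camera_from_world': array([[ 0.02223643, -0.99969401,  0.01083613, -0.0276201 ],
       [-0.99797125, -0.02284227, -0.05942739,  0.59238185],
       [ 0.05965673, -0.00949269, -0.99817381,  1.18002835],
       [ 0.        ,  0.        ,  0.        ,  1.        ]])}
{'time': 0.1, 'q': array([ 7.46564273e+01,  5.00812171e+00,  1.00382381e+01,  9.50979260e+01,
       -1.01410811e-03,  9.00014263e+01]), 'qd': array([-0.00496435, -0.01196831,  0.0222051 ,  0.09293084, -0.00046522,
       -0.0813342 ]), 'joint_efforts': array([-3.54131371e-04, -5.21564090e+01,  4.65650618e+01,  1.60261901e-02,
       -1.10185376e-04, -3.65257051e-06]), 'ee_pos': array([0.14548608, 0.53020389, 0.23064552]), 'tcp_rot': array([-1.79932190e+02,  1.01579543e-03,  1.64655002e+02]), 'wrist_force': array([ 0.05334597,  0.39871972, -0.36760482]), 'torque': array([-0.03282268,  0.02720588, -0.00625899]), 'opening': 0.08532449360256412} 0.0187
```

View pics/scene0.png

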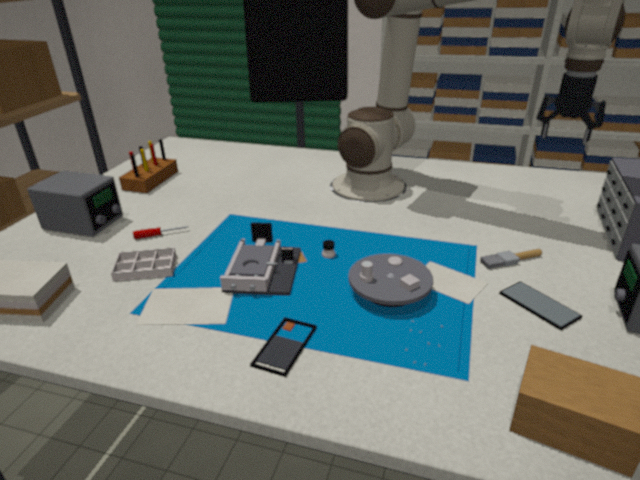

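View pics/top0.png

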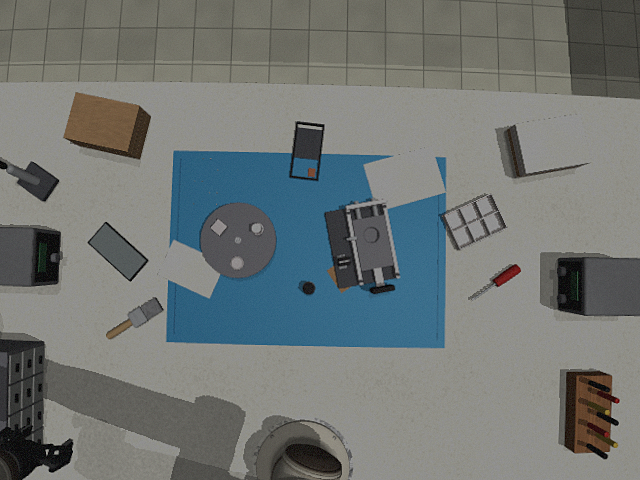

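The scene view shows the turntable at about (390,280) and the fixture at about (262,265). In the top view the platter is at (238,240) and the slide at (372,245). I'll zoom in on both.

```bash
python3 - <<'E'
import cv2
t=cv2.imread("pics/top0.png"); s=cv2.imread("pics/scene0.png")
cv2.imwrite("pics/t_turn.png",cv2.resize(t[195:285,190:290],None,fx=6,fy=6,interpolation=cv2.INTER_CUBIC))
cv2.imwrite("pics/t_fix.png",cv2.resize(t[190:305,310:415],None,fx=5,fy=5,interpolation=cv2.INTER_CUBIC))
cv2.imwrite("pics/s_both.png",cv2.resize(s[215:320,210:445],None,fx=3.4,fy=3.4,interpolation=cv2.INTER_CUBIC))
E
```

```text
(no output)
```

View pics/t_turn.png

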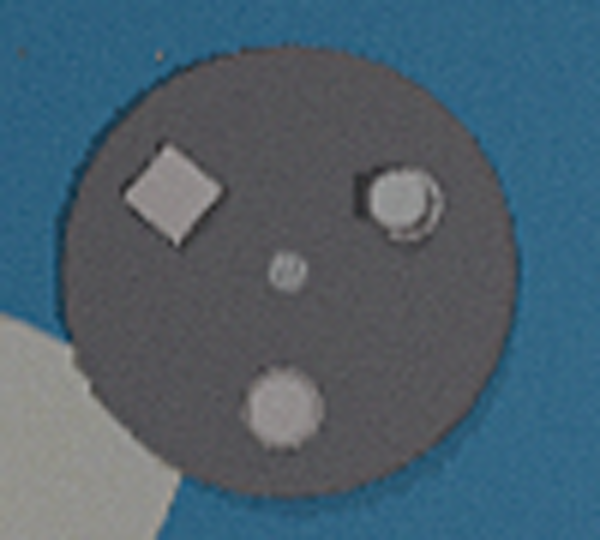

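View pics/t_fix.png

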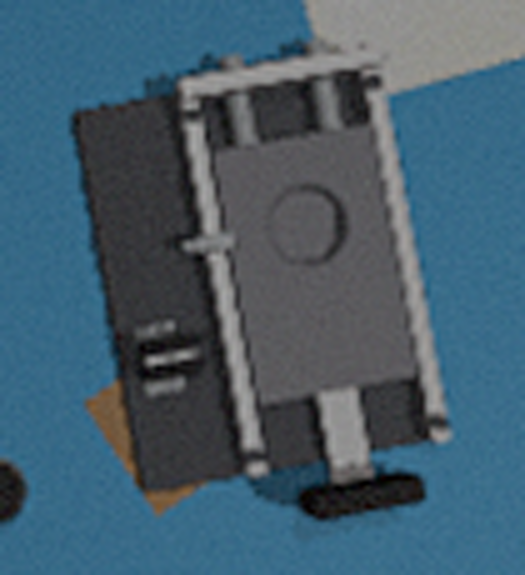

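View pics/s_both.png

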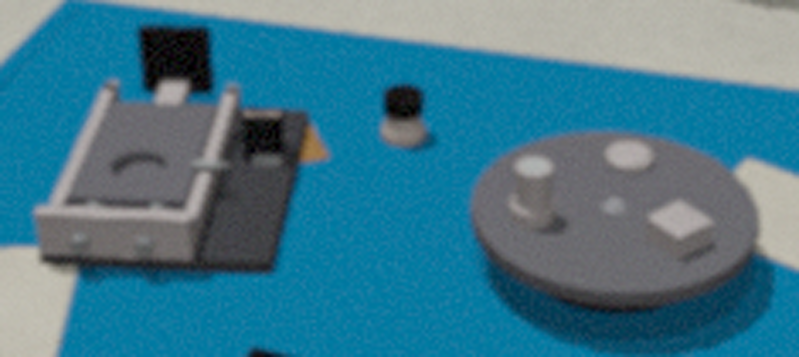

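```bash
cat > h.py <<'E'
import numpy as np, cv2
from workcell import bot, imaging
def ray(n,uv):
    c=imaging.calibration(n);K=np.array([[c['fx'],0,c['cx']],[0,c['fy'],c['cy']],[0,0,1]])
    p=cv2.undistortPoints(np.array([[uv]],float),K,np.array(c['D']))[0,0]
    T=c['camera_from_world'];R=T[:3,:3]
    return -R.T@T[:3,3], R.T@np.array([p[0],p[1],1])
def onz(n,uv,z):
    o,d=ray(n,uv); return o+d*(z-o[2])/d[2]
def proj(n,X):
    c=imaging.calibration(n);K=np.array([[c['fx'],0,c['cx']],[0,c['fy'],c['cy']],[0,0,1]])
    T=c['camera_from_world']
    return cv2.projectPoints(np.array(X,float).reshape(-1,3),cv2.Rodrigues(T[:3,:3])[0],T[:3,3],K,np.array(c['D']))[0][:,0]
E
python3 - <<'E'
from h import *
t=cv2.imread("pics/top0.png");s=cv2.imread("pics/scene0.png")
P=lambda x,y,f,ox,oy:((x+.5)/f-.5+ox,(y+.5)/f-.5+oy)
def c(n,lab,uv,z): print(n,lab,np.round(uv,2),np.round(onz(n,uv,z),4))
def bright(img,box,th):
    x0,y0,x1,y1=box;g=cv2.cvtColor(img[y0:y1,x0:x1],cv2.COLOR_BGR2GRAY)
    b=(g>th).astype(np.uint8);k,l,st,ce=cv2.connectedComponentsWithStats(b);i=1+np.argmax(st[1:,4])
    return st[i],ce[i]+[x0,y0]
for th in(110,125,140): print(th,bright(t,(248,218,268,240),th), bright(t,(228,252,248,276),th), bright(s,(355,255,380,285),th))
T=lambda x,y:P(x,y,6,190,195);F=lambda x,y:P(x,y,5,310,190);S=lambda x,y:P(x,y,3.4,210,215)
c('top','platter',T(290,271),.045)
c('top','spin knob',T(288,272),.05)
c('top','lens top',T(399,201),.085);c('top','lens foot',T(406,205),.057)
c('scene','lens top',S(534,167),.085); c('scene','footbottom',S(531,213),.048)
c('top','pocket',F(308,224),.034)
c('top','handle',F(362,493),.07)
c('top','hl',F(300,499),.07);c('top','hr',F(424,488),.07)
c('top','pointer',F(183,245),.0375)
c('top','mark',F(199,354),.046);c('top','mark outer',F(145,359),.046)
c('top','railL back',F(188,100),.032);c('top','railL front',F(255,465),.032)
c('top','railR back',F(380,85),.032);c('top','railR front',F(440,430),.032)
c('scene','pointer',S(228,166),.0375)
c('scene','pocket',S(140,165),.034)
c('scene','bar TL',S(141,29),.07);c('scene','bar TR',S(209,31),.07)
E
```

```text
110 (array([ 4,  5, 12, 12, 91], dtype=int32), array([256.83516484, 227.91208791])) (array([  3,   5,  13,  12, 118], dtype=int32), array([236.89830508, 262.6440678 ])) (array([ 5,  4, 14, 11, 97], dtype=int32), array([366.51546392, 263.35051546]))
125 (array([ 4,  6, 11,  9, 70], dtype=int32), array([256.28571429, 227.51428571])) (array([ 4,  5, 11, 12, 98], dtype=int32), array([236.6122449 , 262.78571429])) (array([ 6,  5, 12,  8, 65], dtype=int32), array([366.6       , 263.52307692]))
140 (array([ 4,  6,  8,  8, 53], dtype=int32), array([255.77358491, 227.49056604])) (array([ 4,  7,  9,  9, 51], dtype=int32), array([236.01960784, 262.52941176])) (array([ 7,  6, 10,  6, 52], dtype=int32), array([366.5, 263.5]))
top platter [237.92 239.75] [0.5753 0.1712 0.045 ]
top spin knob [237.58 239.92] [0.5746 0.1712 0.05  ]
top lens top [256.08 228.08] [0.6026 0.1222 0.085 ]
top lens foot [257.25 228.75] [0.6031 0.1223 0.057 ]
scene lens top [366.71 263.76] [0.6054 0.1267 0.085 ]
scene footbottom [365.82 277.29] [0.604  0.1255 0.048 ]
top pocket [371.2 234.4] [ 0.597  -0.1632  0.034 ]
top handle [382.  288.2] [ 0.4639 -0.1868  0.07  ]
top hl [369.6 289.4] [ 0.4604 -0.1565  0.07  ]
top hr [394.4 287.2] [ 0.4669 -0.2172  0.07  ]
top pointer [346.2 238.6] [ 0.5847 -0.0998  0.0375]
top mark [349.4 260.4] [ 0.5301 -0.1081  0.046 ]
top mark outer [338.6 261.4] [ 0.527  -0.0812  0.046 ]
top railL back [347.2 209.6] [ 0.6588 -0.1015  0.032 ]
top railL front [360.6 282.6] [ 0.475  -0.1386  0.032 ]
top railR back [385.6 206.6] [ 0.6688 -0.1992  0.032 ]
top railR front [397.6 275.6] [ 0.4944 -0.232   0.032 ]
scene pointer [276.71 263.47] [ 0.5885 -0.0948  0.0375]
scene pocket [250.82 263.18] [ 0.5988 -0.1579  0.034 ]
scene bar TL [251.12 223.18] [ 0.4708 -0.2101  0.07  ]
scene bar TR [271.12 223.76] [ 0.4602 -0.1581  0.07  ]
```

>>> {"fn": "servo_tool", "kwargs": {"moves": [[[0, 0, 0.123, 0, 0, 0, 6], [0, 0, 0.123, 0, 0, 0, 6], [0, 0, 0.123, 0, 0, 0, 6], [0, 0, 0.123, 0, 0, 0, 6], [0, 0, 0.123, 0, 0, 0, 6], [0, 0, 0.123, 0, 0, 0, 6], [0, 0, 0.123, 0, 0, 0, 6], [0, 0, 0.123, 0, 0, 0, 6], [0, 0, 0.123, 0, 0, 0, 6]]]}}

```text
time: 0.85
ee_pos: [0.1451, 0.5289, 0.2266]
tcp_rot: [-179.8, 0.4, 100.2]
wrist_force: [-0.2, 0.7, 0.4]
opening: 0.0601
```

>>> {"fn": "servo_tool", "kwargs": {"moves": [[[0, 0, 0, -3.2, 2.5, 0, 6], [0, 0, 0, -3.2, 2.5, 0, 6], [0, 0, 0, -3.2, 2.5, 0, 6], [0, 0, 0, -3.2, 2.5, 0, 6], [0, 0, 0, -3.2, 2.5, 0, 6], [0, 0, 0, -3.2, 2.5, 0, 6], [0, 0, 0, -3.2, 2.5, 0, 6], [0, 0, 0, -3.2, 2.5, 0, 6], [0, 0, 0, -3.2, 2.5, 0, 6], [0, 0, 0, -3.2, 2.5, 0, 6], [0, 0, 0, -3.2, 2.5, 0, 6], [0, 0, 0, -3.2, 2.5, 0, 6]]]}}

```text
time: 1.85
ee_pos: [0.5089, 0.1934, 0.2231]
tcp_rot: [-179.5, 0.7, 100.1]
wrist_force: [0.7, 0.7, -0.6]
opening: 0.0601
```

>>> {"fn": "servo_tool", "kwargs": {"moves": [[[0, 0, 0, -2.1, 2.0, 1.4, 6], [0, 0, 0, -2.1, 2.0, 1.4, 6], [0, 0, 0, -2.1, 2.0, 1.4, 6], [0, 0, 0, -2.1, 2.0, 1.4, 6], [0, 0, 0, 0, 0, 0, 6], [0, 0, 0, 0, 0, 0, 6]]]}}

```text
time: 2.35
ee_pos: [0.6104, 0.1121, 0.1616]
tcp_rot: [-179.3, 0.7, 99.6]
wrist_force: [0.1, 0.1, 0.6]
opening: 0.0598
```

```bash
cat >> h.py <<'E'
from scipy.spatial.transform import Rotation as Ro
def todo(target,yaw=101.0):
    o=bot.get_obs(); R=Ro.from_euler('xyz',o['tcp_rot'],degrees=True)
    Rd=Ro.from_euler('xyz',[180,0,yaw],degrees=True)
    print('t',round(o['time'],2),'pos',np.round(o['ee_pos'],4),'rot',np.round(o['tcp_rot'],2),'open',round(o['opening'],4),'F',np.round(o['wrist_force'],1))
    print('turn',np.round((R.inv()*Rd).as_rotvec(),4),'shift cm (after turn)',np.round(Rd.inv().apply(np.array(target)-o['ee_pos'])*100,2))
E
python3 - <<'E'
from h import *
cv2.imwrite("pics/s1.png",imaging.camera('scene'));cv2.imwrite("pics/t1.png",imaging.camera('top'))
s=cv2.imread("pics/s1.png");t=cv2.imread("pics/t1.png")
cv2.imwrite("pics/s1c.png",cv2.resize(s[180:300,310:450],None,fx=5,fy=5,interpolation=3))
cv2.imwrite("pics/t1c.png",cv2.resize(t[180:290,190:310],None,fx=5,fy=5,interpolation=3))
todo((.604,.1245,.0605))
p=bot.get_obs()['ee_pos'];print(proj('scene',p),proj('top',p))
E
```

```text
t 2.45 pos [0.6097 0.113  0.1621] rot [-179.34    0.7    99.7 ] open 0.0601 F [-0.1  0.4 -0.4]
turn [-0.0117  0.0121 -0.0228] shift cm (after turn) [ 1.24 -0.34 10.16]
[[361.03031775 233.26159065]] [[256.54752947 222.48462086]]
```

View pics/s1c.png

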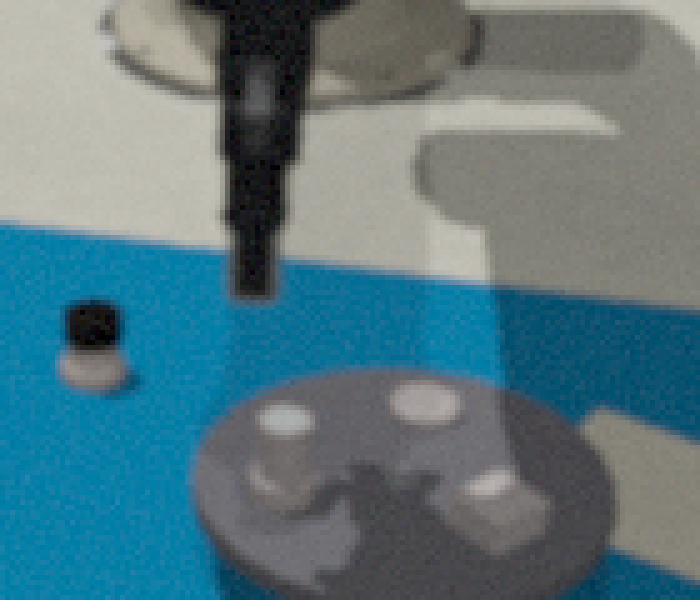

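View pics/t1c.png

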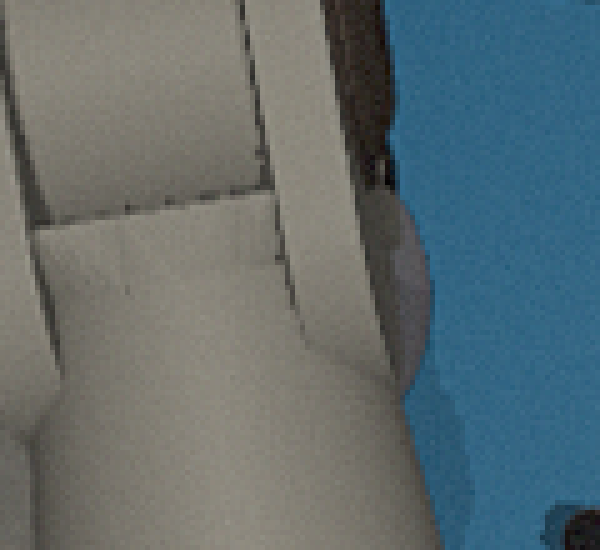

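```bash
python3 - <<'E'
from h import *
o=bot.get_obs();R=Ro.from_euler('xyz',o['tcp_rot'],degrees=True)
for off in([0,.03,-.007],[0,.04,-.007],[0,.03,0]): 
  print(proj('scene',o['ee_pos']+R.apply(off)))
print(proj('scene',[[.604,.1245,.085],[.6026,.1222,.085],[.6054,.1267,.085]]))
E
```

```text
[[360.34861785 237.57058007]]
[[360.0715065  240.04762212]]
[[360.22581881 240.4960423 ]]
[[365.8723866  263.29870894]
 [364.98291486 262.8164041 ]
 [366.72001187 263.77604573]]
```

>>> {"fn": "servo_tool", "kwargs": {"moves": [[[-0.012, 0.012, -0.023, 0.7, -0.15, 1.5, 6], [0, 0, 0, 0.65, -0.15, 2.0, 6], [0, 0, 0, 0, 0, 0, 6], [0, 0, 0, 0, 0, 0, 6]]]}}

```text
time: 2.78
ee_pos: [0.6029, 0.129, 0.1304]
tcp_rot: [179.7, -0.0, 101.3]
wrist_force: [-0.1, -0.6, 0.6]
opening: 0.0598
```

```bash
python3 - <<'E'
from h import *
todo((.6045,.1258,.0605))
E
```

```text
t 2.78 pos [0.6029 0.129  0.1304] rot [ 1.7968e+02 -5.0000e-02  1.0129e+02] open 0.0598 F [-0.1 -0.6  0.6]
turn [ 0.0056 -0.0008  0.005 ] shift cm (after turn) [-0.35  0.1   6.99]
```

>>> {"fn": "servo_tool", "kwargs": {"moves": [[[0.005, 0, 0.005, -0.3, 0.1, 1.5, 6], [0, 0, 0, 0, 0, 1.5, 6], [0, 0, 0, 0, 0, 1.5, 6], [0, 0, 0, 0, 0, 1.2, 6], [0, 0, 0, 0, 0, 0.5, 6], [0, 0, 0, 0, 0, 0, 6], [0, 0, 0, 0, 0, 0, 6]]]}}

```text
time: 3.37
ee_pos: [0.6065, 0.1275, 0.0702]
tcp_rot: [179.6, -0.0, 101.1]
wrist_force: [0.1, -0.1, 0.8]
opening: 0.0603
```

```bash
python3 - <<'E'
from h import *
todo((.6045,.1258,.0605))
s=imaging.camera('scene')
cv2.imwrite("pics/s2c.png",cv2.resize(s[200:310,320:440],None,fx=5,fy=5,interpolation=3))
E
```

```text
t 3.37 pos [0.6065 0.1275 0.0702] rot [ 1.7958e+02 -2.0000e-02  1.0108e+02] open 0.0603 F [ 0.1 -0.1  0.8]
turn [ 0.0073 -0.0004  0.0014] shift cm (after turn) [-0.13 -0.22  0.97]
```

View pics/s2c.png

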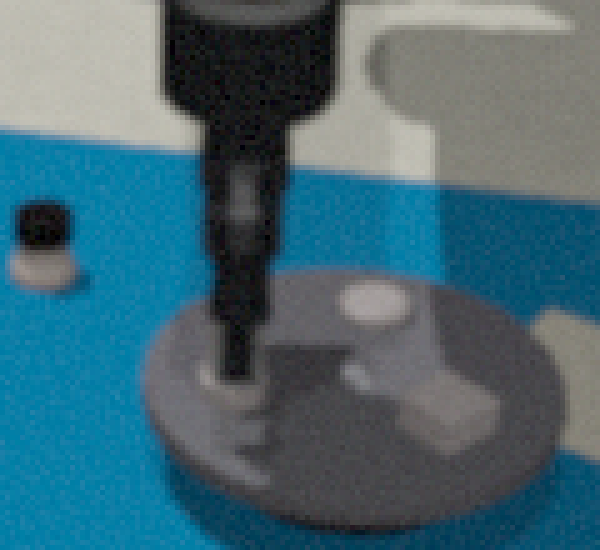

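>>> {"fn": "servo_tool", "kwargs": {"moves": [[[0.007, 0, 0, -0.15, -0.2, 0.5, 6], [0, 0, 0, 0, 0, 0.4, 6], [0, 0, 0, 0, 0, 0.1, 6], [0, 0, 0, 0, 0, 0, 6]]]}}

```text
time: 3.75
ee_pos: [0.6059, 0.1256, 0.0617]
tcp_rot: [179.8, -0.0, 101.1]
wrist_force: [0.3, -0.3, 0.1]
opening: 0.0602
```

>>> {"fn": "servo_tool", "kwargs": {"moves": [[[0, 0, 0, 0, 0, 0, 1.5], [0, 0, 0, 0, 0, 0, 1.5], [0, 0, 0, 0, 0, 0, 1.5], [0, 0, 0, 0, 0, 0, 1.5], [0, 0, 0, 0, 0, 0, 1.5], [0, 0, 0, 0, 0, 0, 1.5], [0, 0, 0, 0, 0, 0, 1.5], [0, 0, 0, 0, 0, 0, 1.5]]], "force": 25}}

```text
time: 4.42
ee_pos: [0.6061, 0.1256, 0.0623]
tcp_rot: [179.8, -0.0, 101.1]
wrist_force: [0.4, 0.8, -0.7]
opening: 0.0229
```

>>> {"fn": "servo_tool", "kwargs": {"moves": [[[0, 0, 0, 0, 0, -0.5, 1.5], [0, 0, 0, 0, 0, -1, 1.5], [0, 0, 0, 0, 0, -2, 1.5], [0, 0, 0, 0, 0, -2, 1.5], [0, 0, 0, 0, 0, -2, 1.5], [0, 0, 0, 0, 0, 0, 1.5], [0, 0, 0, 0, 0, 0, 1.5]]]}}

```text
time: 5.0
ee_pos: [0.6052, 0.1254, 0.1437]
tcp_rot: [179.8, -0.0, 101.1]
wrist_force: [0.2, -0.1, -1.3]
opening: 0.0231
```

```bash
python3 - <<'E'
from h import *
todo((.598,-.16,.12))
s=imaging.camera('scene')
cv2.imwrite("pics/s3c.png",cv2.resize(s[180:310,310:440],None,fx=5,fy=4.6,interpolation=3))
E
```

```text
t 5.0 pos [0.6052 0.1254 0.1437] rot [ 1.7982e+02 -2.0000e-02  1.0108e+02] open 0.0231 F [ 0.2 -0.1 -1.3]
turn [ 0.0032 -0.0004  0.0013] shift cm (after turn) [-27.88  -6.16   2.37]
```

View pics/s3c.png

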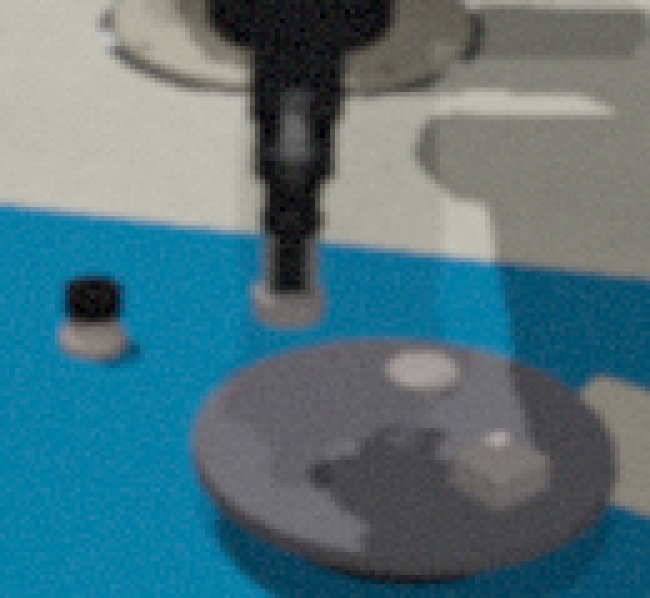

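>>> {"fn": "servo_tool", "kwargs": {"moves": [[[0.003, 0, 0, -2, -0.45, 0, 1.5], [0, 0, 0, -3.5, -0.75, 0, 1.5], [0, 0, 0, -3.5, -0.75, 0, 1.5], [0, 0, 0, -3.5, -0.75, 0, 1.5], [0, 0, 0, -3.5, -0.75, 0, 1.5], [0, 0, 0, -3.5, -0.75, 0, 1.5], [0, 0, 0, -3.5, -0.75, 0, 1.5], [0, 0, 0, -2.5, -0.6, 0, 1.5], [0, 0, 0, 0, 0, 0, 1.5], [0, 0, 0, 0, 0, 0, 1.5]]]}}

```text
time: 5.88
ee_pos: [0.5968, -0.1453, 0.1356]
tcp_rot: [-179.6, -0.2, 101.3]
wrist_force: [0.7, 0.3, -0.6]
opening: 0.0233
```

```bash
python3 - <<'E'
from h import *
todo((.598,-.16,.08))
E
```

```text
t 5.88 pos [ 0.5968 -0.1453  0.1356] rot [-179.58   -0.21  101.32] open 0.0233 F [ 0.7  0.3 -0.6]
turn [-0.0073 -0.0036  0.0056] shift cm (after turn) [-1.46 -0.16  5.56]
```

>>> {"fn": "servo_tool", "kwargs": {"moves": [[[-0.007, -0.004, 0.005, -1.4, -0.15, 0.5, 1.5], [0, 0, 0, 0, 0, 1.5, 1.5], [0, 0, 0, 0, 0, 2.0, 1.5], [0, 0, 0, 0, 0, 2.0, 1.5], [0, 0, 0, 0, 0, 0.8, 1.5], [0, 0, 0, 0, 0, 0, 1.5], [0, 0, 0, 0, 0, 0, 1.5]]]}}

```text
time: 6.47
ee_pos: [0.5981, -0.1588, 0.062]
tcp_rot: [-180.0, 0.0, 101.2]
wrist_force: [-0.5, 0.7, 0.5]
opening: 0.0232
```

```bash
python3 - <<'E'
from h import *
todo((.598,-.16,.041))
s=imaging.camera('scene');t=imaging.camera('top')
cv2.imwrite("pics/s4.png",s);cv2.imwrite("pics/t4.png",t)
cv2.imwrite("pics/s4c.png",cv2.resize(s[210:300,210:310],None,fx=6,fy=6,interpolation=3))
cv2.imwrite("pics/t4c.png",cv2.resize(t[190:305,310:415],None,fx=5,fy=5,interpolation=3))
E
```

```text
t 6.47 pos [ 0.5981 -0.1588  0.062 ] rot [-1.8000e+02  5.0000e-02  1.0122e+02] open 0.0232 F [-0.5  0.7  0.5]
turn [-0.      0.0008  0.0039] shift cm (after turn) [-0.11 -0.04  2.1 ]
```

View pics/s4c.png

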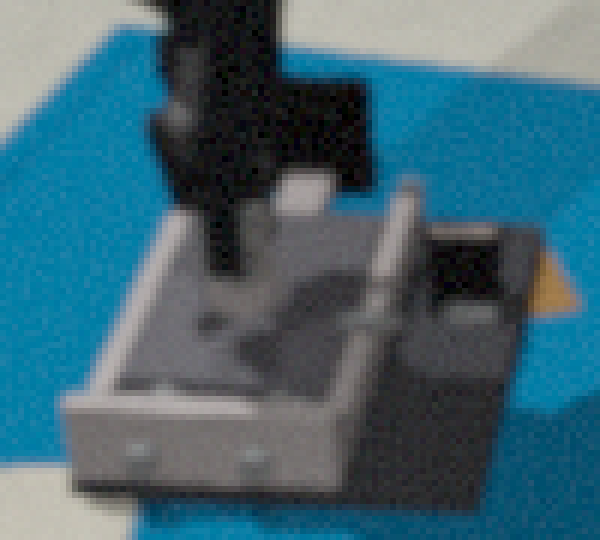

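View pics/t4c.png

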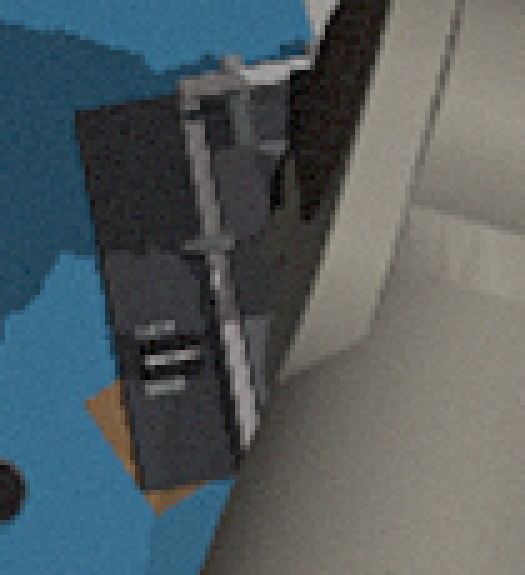

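```bash
python3 - <<'E'
from h import *
p=bot.get_obs()['ee_pos']
for z in(.045,.057): 
  a=[]
  for an in np.arange(0,360,5): a.append(p*[1,1,0]+[.015*np.cos(np.radians(an)),.015*np.sin(np.radians(an)),z])
  q=proj('scene',a); q=(q-[210,210]+.5)*6-.5; print(z,q.min(0),q.max(0),q.mean(0))
for c in((.5988,-.1579),(.598,-.16)):
  a=[[c[0]+.019*np.cos(x),c[1]+.019*np.sin(x),.034] for x in np.radians(np.arange(0,360,5))]
  q=(proj('scene',a)-[210,210]+.5)*6-.5; print(c,q.min(0),q.max(0))
s=cv2.imread('pics/scene0.png')
cv2.imwrite("pics/s0p.png",cv2.resize(s[250:280,230:275],None,fx=14,fy=14,interpolation=3))
s=cv2.imread('pics/s4.png')
cv2.imwrite("pics/s4p.png",cv2.resize(s[240:275,230:275],None,fx=14,fy=14,interpolation=3))
E
```

```text
0.045 [204.92016349 277.89109018] [280.27885894 317.95404653] [242.63069585 297.81319208]
0.057 [201.95683905 252.59394951] [277.72132925 292.30823398] [239.8704585  272.34208633]
(0.5988, -0.1579) [199.94726872 296.26780997] [294.96503667 347.4523967 ]
(0.598, -0.16) [195.99756036 294.53260828] [290.93420413 345.61608022]
```

View pics/s0p.png

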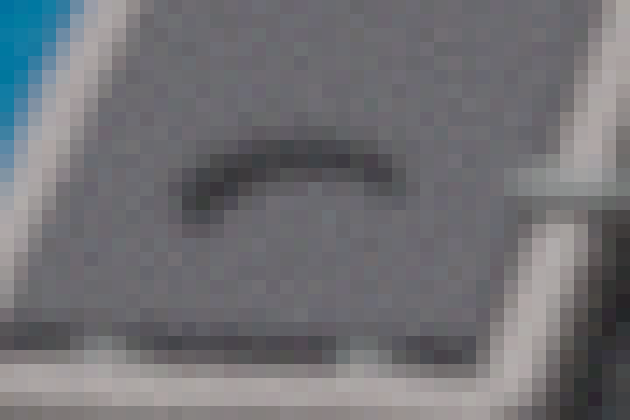

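View pics/s4p.png

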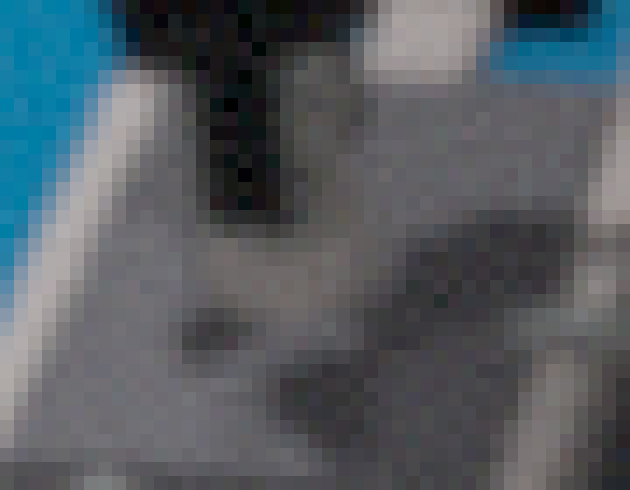

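>>> {"fn": "servo_tool", "kwargs": {"moves": [[[0, 0, 0, 0.12, 0.05, 0.4, 1.5], [0, 0, 0, 0, 0, 0.5, 1.5], [0, 0, 0, 0, 0, 0.3, 1.5], [0, 0, 0, 0, 0, 0, 1.5]]]}}

```text
time: 6.9
ee_pos: [0.6009, -0.1577, 0.0533]
tcp_rot: [179.7, 0.2, 101.3]
wrist_force: [0.3, -0.1, -1.6]
opening: 0.0231
```

```bash
python3 - <<'E'
from h import *
todo((.5985,-.158,.0405))
E
```

```text
t 6.9 pos [ 0.6009 -0.1577  0.0533] rot [179.66   0.21 101.25] open 0.0231 F [ 0.3 -0.1 -1.6]
turn [0.006  0.0037 0.0044] shift cm (after turn) [ 0.02 -0.24  1.28]
```

>>> {"fn": "servo_tool", "kwargs": {"moves": [[[0.006, 0.003, 0.004, 0.0, -0.2, 0.2, 1.5], [0, 0, 0, 0, 0, 0.3, 1.5], [0, 0, 0, 0, 0, 0.3, 1.5], [0, 0, 0, 0, 0, 0, 1.5]]]}}

```text
time: 7.23
ee_pos: [0.5989, -0.1583, 0.045]
tcp_rot: [-180.0, 0.0, 101.0]
wrist_force: [0.4, -0.7, -0.6]
opening: 0.0229
```

```bash
python3 - <<'E'
from h import *
todo((.5985,-.158,.0405))
s=imaging.camera('scene');cv2.imwrite("pics/s5c.png",cv2.resize(s[230:280,225:285],None,fx=10,fy=10,interpolation=3))
E
```

```text
t 7.23 pos [ 0.5989 -0.1583  0.045 ] rot [-1.8000e+02  4.0000e-02  1.0099e+02] open 0.0229 F [ 0.4 -0.7 -0.6]
turn [-0.      0.0007 -0.0001] shift cm (after turn) [ 0.04 -0.04  0.45]
```

View pics/s5c.png

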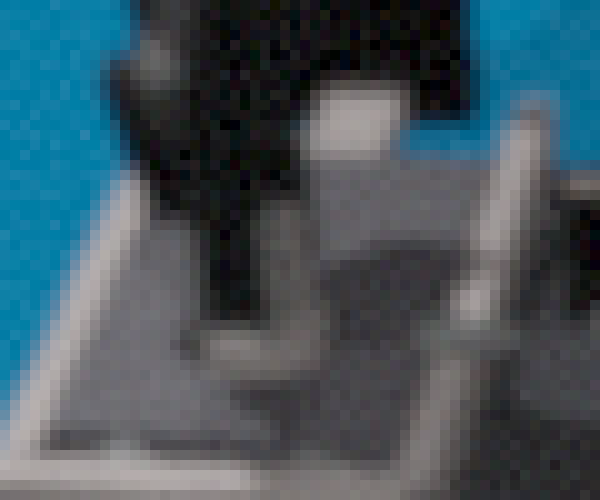

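>>> {"fn": "servo_tool", "kwargs": {"moves": [[[0, 0, 0, 0, 0, 0.2, 1.5], [0, 0, 0, 0, 0, 0.2, 1.5], [0, 0, 0, 0, 0, 0.1, 1.5], [0, 0, 0, 0, 0, 0, 1.5]]]}}

```text
time: 7.62
ee_pos: [0.5994, -0.1586, 0.0414]
tcp_rot: [179.9, 0.1, 101.0]
wrist_force: [0.4, -0.0, -0.7]
opening: 0.023
```

>>> {"fn": "servo_tool", "kwargs": {"moves": [[[0, 0, 0, 0, 0, 0.1, 1.5], [0, 0, 0, 0, 0, 0.1, 1.5], [0, 0, 0, 0, 0, 0, 1.5]]]}}

```text
time: 7.87
ee_pos: [0.5997, -0.1587, 0.0414]
tcp_rot: [179.8, 0.1, 101.0]
wrist_force: [0.1, -0.5, -0.0]
opening: 0.0231
```

>>> {"fn": "servo_tool", "kwargs": {"moves": [[[0, 0, 0, 0, 0, 0.25, 1.5], [0, 0, 0, 0, 0, 0, 1.5]]]}}

```text
time: 8.03
ee_pos: [0.6004, -0.159, 0.0417]
tcp_rot: [179.7, 0.2, 101.0]
wrist_force: [1.4, 0.2, -1.3]
opening: 0.0227
```

>>> {"fn": "servo_tool", "kwargs": {"moves": [[[0, 0, 0, 0, 0, 0, 3], [0, 0, 0, 0, 0, 0, 3.5], [0, 0, 0, 0, 0, 0, 4.5], [0, 0, 0, 0, 0, 0, 6], [0, 0, 0, 0, 0, 0, 6], [0, 0, 0, 0, 0, 0, 6]]]}}

```text
time: 8.53
ee_pos: [0.6003, -0.1589, 0.0403]
tcp_rot: [179.7, 0.2, 101.0]
wrist_force: [0.4, -0.8, -0.1]
opening: 0.0599
```

```bash
python3 - <<'E'
from h import *
todo((.5985,-.158,.0405))
s=imaging.camera('scene');cv2.imwrite("pics/s6c.png",cv2.resize(s[230:280,225:285],None,fx=10,fy=10,interpolation=3))
E
```

```text
t 8.53 pos [ 0.6003 -0.1589  0.0403] rot [179.69   0.21 100.98] open 0.0599 F [ 0.4 -0.8 -0.1]
turn [ 0.0053  0.0037 -0.0003] shift cm (after turn) [ 0.12 -0.16 -0.02]
```

View pics/s6c.png

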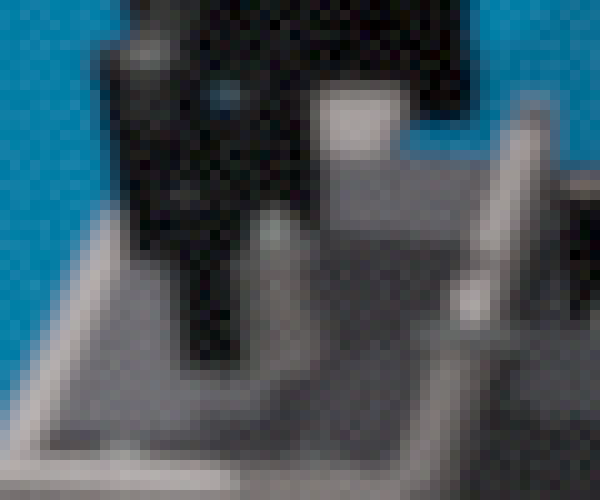

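Lens stands in the pocket (neck at ~(277,290) in the crop), fingers open clear of it. I'll raise the tool straight up.

>>> {"fn": "servo_tool", "kwargs": {"moves": [[[0, 0, 0, 0, 0, -0.7, 6], [0, 0, 0, 0, 0, -1.5, 6], [0, 0, 0, 0, 0, -3, 6], [0, 0, 0, 0, 0, -4, 6], [0, 0, 0, 0, 0, -2, 6], [0.005, 0.004, 0, 0, -3, 0, 4.5], [0, 0, 0, 0, -4, 0, 4.5], [0, 0, 0, 0, -3.5, 0, 4.5], [0, 0, 0, 0, 0, 0, 4.5]]]}}

```text
time: 9.33
ee_pos: [0.4933, -0.1782, 0.1589]
tcp_rot: [-179.9, -0.1, 101.1]
wrist_force: [-0.9, 0.1, -0.3]
opening: 0.0449
```

```bash
python3 - <<'E'
from h import *
todo((.4655,-.185,.035))
s=imaging.camera('scene');cv2.imwrite("pics/s7.png",s);t=imaging.camera('top');cv2.imwrite("pics/t7.png",t)
cv2.imwrite("pics/s7c.png",cv2.resize(s[190:300,210:310],None,fx=6,fy=5.4,interpolation=3))
cv2.imwrite("pics/t7c.png",cv2.resize(t[190:305,310:415],None,fx=5,fy=5,interpolation=3))
E
```

```text
t 9.33 pos [ 0.4933 -0.1782  0.1589] rot [-1.7987e+02 -6.0000e-02  1.0115e+02] open 0.0449 F [-0.9  0.1 -0.3]
turn [-0.0023 -0.0011  0.0025] shift cm (after turn) [-0.14 -2.85 12.39]
```

View pics/s7c.png

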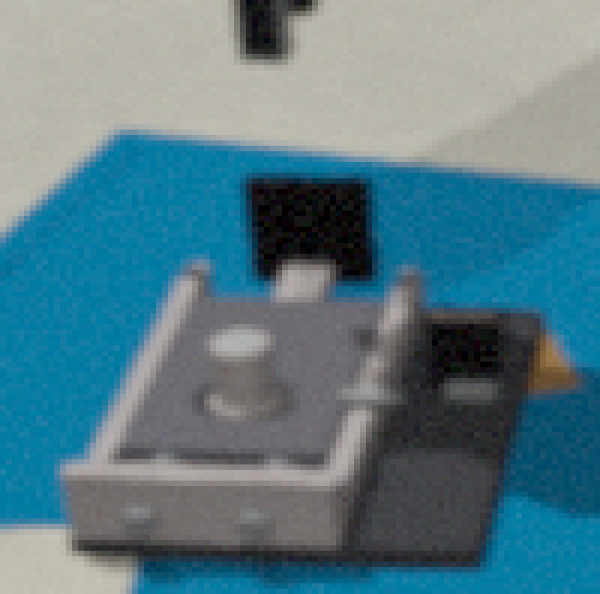

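View pics/t7c.png

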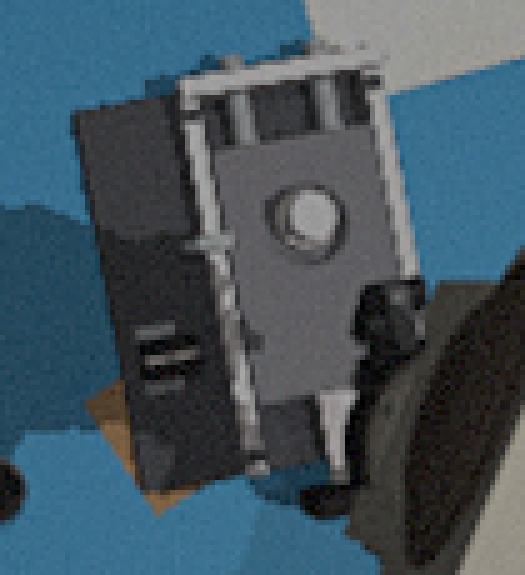

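>>> {"fn": "servo_tool", "kwargs": {"moves": [[[-0.002, -0.001, 0.002, -0.1, -2.0, 0.5, 4.5], [0, 0, 0, 0, -1.0, 2, 4.5], [0, 0, 0, 0, 0, 2.5, 4.5], [0, 0, 0, 0, 0, 1, 4.5], [0, 0, 0, 0, 0, 0, 4.5], [0, 0, 0, 0, 0, 0, 4.5]]]}}

```text
time: 9.93
ee_pos: [0.4727, -0.1849, 0.0996]
tcp_rot: [179.6, 0.2, 101.2]
wrist_force: [-0.1, -0.4, 0.7]
opening: 0.0451
```

```bash
python3 - <<'E'
from h import *
todo((.4645,-.1845,.036))
s=imaging.camera('scene')
cv2.imwrite("pics/s8c.png",cv2.resize(s[190:300,210:310],None,fx=6,fy=5.4,interpolation=3))
E
```

```text
t 9.93 pos [ 0.4727 -0.1849  0.0996] rot [1.7956e+02 1.7000e-01 1.0115e+02] open 0.0451 F [-0.1 -0.4  0.7]
turn [0.0076 0.003  0.0026] shift cm (after turn) [ 0.2  -0.8   6.36]
```

View pics/s8c.png

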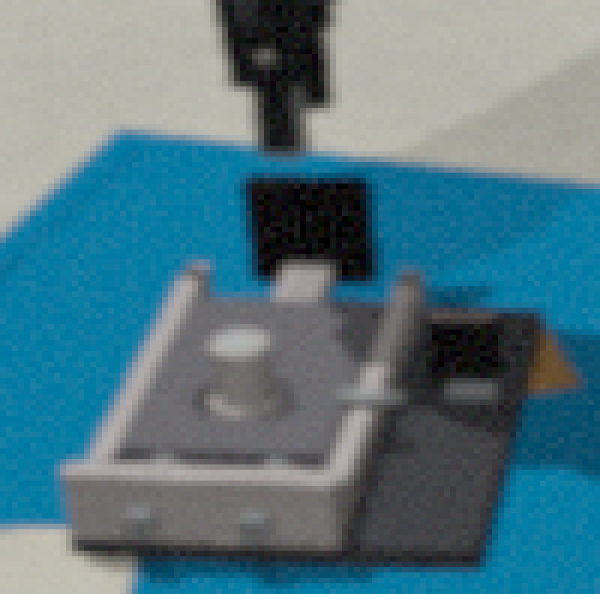

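>>> {"fn": "servo_tool", "kwargs": {"moves": [[[0.007, 0.003, 0.002, 0.2, -0.8, 0.3, 4.5], [0, 0, 0, 0, 0, 0, 4.5], [0, 0, 0, 0, 0, 0, 4.5]]]}}

```text
time: 10.23
ee_pos: [0.4658, -0.1846, 0.0989]
tcp_rot: [179.9, 0.1, 101.1]
wrist_force: [-0.3, -0.2, -0.4]
opening: 0.0452
```

```bash
python3 - <<'E'
from h import *
todo((.4645,-.1845,.036))
E
```

```text
t 10.23 pos [ 0.4658 -0.1846  0.0989] rot [1.7988e+02 6.0000e-02 1.0109e+02] open 0.0452 F [-0.3 -0.2 -0.4]
turn [0.0021 0.0011 0.0015] shift cm (after turn) [ 0.03 -0.12  6.29]
```

>>> {"fn": "servo_tool", "kwargs": {"moves": [[[0.002, 0.001, 0, 0, -0.15, 1, 4.5], [0, 0, 0, 0, -0.1, 1.5, 4.5], [0, 0, 0, 0, -0.1, 1.5, 4.5], [0, 0, 0, 0, 0, 1.4, 4.5], [0, 0, 0, 0, 0, 0.5, 4.5], [0, 0, 0, 0, 0, 0, 4.5]]]}}

```text
time: 10.73
ee_pos: [0.4635, -0.1859, 0.0381]
tcp_rot: [179.8, 0.1, 101.1]
wrist_force: [0.1, -0.0, -0.2]
opening: 0.045
```

```bash
python3 - <<'E'
from h import *
todo((.4645,-.1845,.036))
E
```

```text
t 10.73 pos [ 0.4635 -0.1859  0.0381] rot [1.7978e+02 1.5000e-01 1.0109e+02] open 0.045 F [ 0.1 -0.  -0.2]
turn [0.0039 0.0025 0.0016] shift cm (after turn) [0.12 0.12 0.21]
```

Free of contact; now closing on the bar.

>>> {"fn": "servo_tool", "kwargs": {"moves": [[[0, 0, 0, 0, 0, 0, 0.5], [0, 0, 0, 0, 0, 0, 0.5], [0, 0, 0, 0, 0, 0, 0.5], [0, 0, 0, 0, 0, 0, 0.5], [0, 0, 0, 0, 0, 0, 0.5], [0, 0, 0, 0, 0, 0, 0.5], [0, 0, 0, 0, 0, 0, 0.5], [0, 0, 0, 0, 0, 0, 0.5]]], "force": 70}}

```text
time: 11.4
ee_pos: [0.462, -0.1863, 0.0388]
tcp_rot: [-180.0, 0.2, 101.1]
wrist_force: [0.2, -1.6, -5.2]
opening: 0.0134
```

```bash
python3 - <<'E'
from h import *
todo((.4645,-.1845,.036))
s=imaging.camera('scene');t=imaging.camera('top')
cv2.imwrite("pics/s9c.png",cv2.resize(s[190:300,210:310],None,fx=6,fy=5.4,interpolation=3))
cv2.imwrite("pics/t9c.png",cv2.resize(t[190:305,310:415],None,fx=5,fy=5,interpolation=3))
E
```

```text
t 11.4 pos [ 0.462  -0.1863  0.0388] rot [-1.7999e+02  1.6000e-01  1.0115e+02] open 0.0134 F [ 0.2 -1.6 -5.2]
turn [-0.0001  0.0027  0.0025] shift cm (after turn) [0.13 0.28 0.28]
```

View pics/s9c.png

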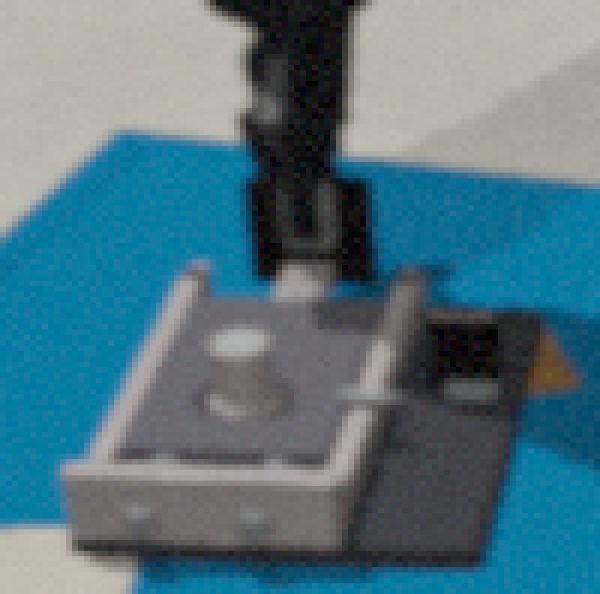

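View pics/t9c.png

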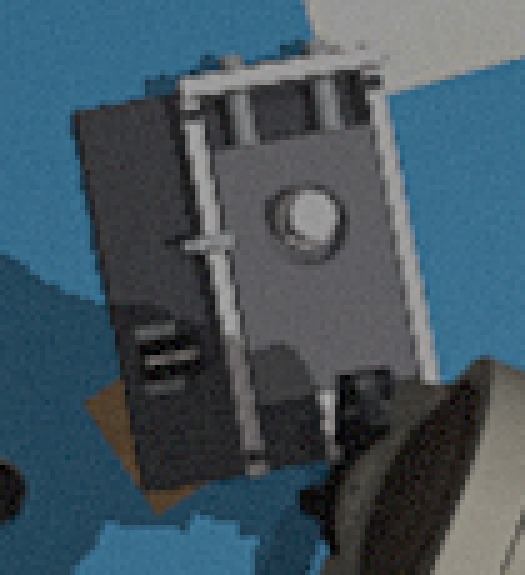

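>>> {"fn": "servo_tool", "kwargs": {"moves": [[[0, 0, 0, 0, -0.3, 0, 0.5], [0, 0, 0, 0, -0.6, 0, 0.5], [0, 0, 0, 0, -0.6, 0, 0.5], [0, 0, 0, 0, -0.6, 0, 0.5], [0, 0, 0, 0, -0.6, 0, 0.5], [0, 0, 0, 0, -0.6, 0, 0.5], [0, 0, 0, 0, -0.5, 0, 0.5], [0, 0, 0, 0, -0.3, 0, 0.5], [0, 0, 0, 0, 0, 0, 0.5], [0, 0, 0, 0, 0, 0, 0.5]]]}}

```text
time: 12.33
ee_pos: [0.4252, -0.1939, 0.0388]
tcp_rot: [179.2, 0.2, 101.3]
wrist_force: [6.9, -0.2, -7.9]
opening: 0.0131
```

```bash
python3 - <<'E'
from h import *
o=bot.get_obs();todo(o['ee_pos']);print((np.array([.462,-.1863])-o['ee_pos'][:2])@[.982,.191])
s=imaging.camera('scene');t=imaging.camera('top')
cv2.imwrite("pics/t10.png",t)
cv2.imwrite("pics/s10c.png",cv2.resize(s[190:300,210:310],None,fx=6,fy=5.4,interpolation=3))
cv2.imwrite("pics/t10c.png",cv2.resize(t[200:290,320:390],None,fx=8,fy=6.6,interpolation=3))
E
```

```text
t 12.33 pos [ 0.4252 -0.1939  0.0388] rot [179.23   0.21 101.29] open 0.0131 F [ 6.9 -0.2 -7.9]
turn [0.0134 0.0037 0.005 ] shift cm (after turn) [0. 0. 0.]
0.0375946816153407
```

View pics/s10c.png

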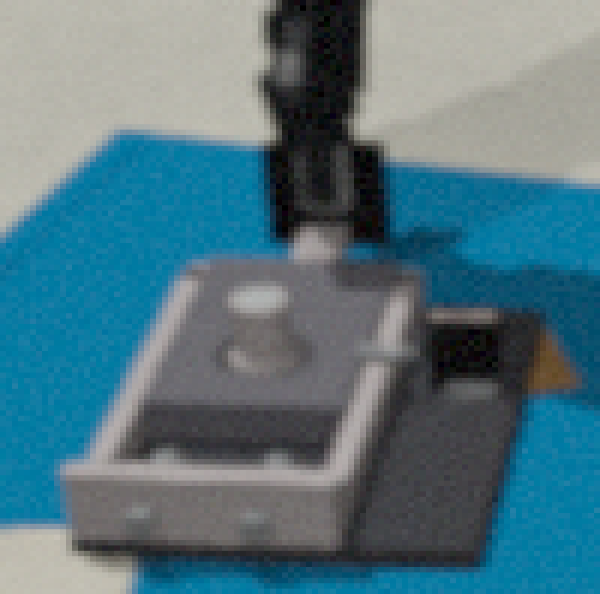

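View pics/t10c.png

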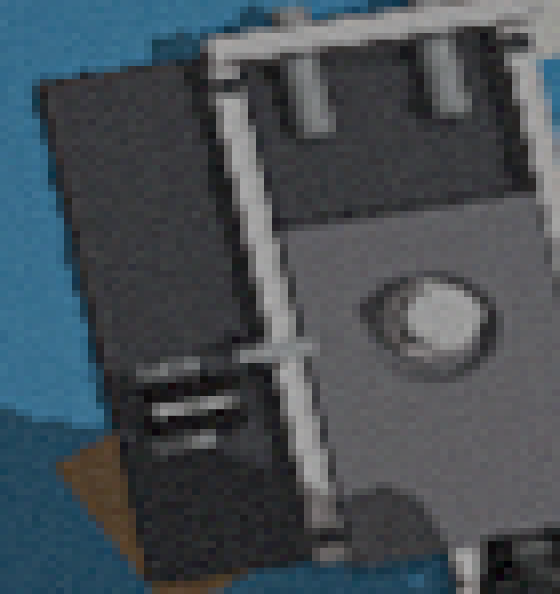

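```bash
cat >> h.py <<'E'
def cen(g,cols,r0,r1):
    # per-column intensity-weighted row centroid above local background
    out=[]
    for c in cols:
        v=g[r0:r1+1,c].astype(float); w=np.clip(v-np.percentile(v,40),0,None)
        if w.max()<15: continue
        out.append((c,(w*np.arange(r0,r1+1)).sum()/w.sum()))
    return np.array(out)
def gap(img,pc,pr,mc,mr,yaw=11.0,name='top',verbose=True):
    g=cv2.cvtColor(img,cv2.COLOR_BGR2GRAY)
    e=np.array([np.cos(np.radians(yaw)),np.sin(np.radians(yaw)),0])
    P=[onz(name,u,.0375)@e for u in cen(g,pc,*pr)]
    M=[onz(name,u,.046)@e for u in cen(g,mc,*mr)]
    if verbose: print('P',np.round(np.array(P)*1e3,1),'M',np.round(np.array(M)*1e3,1))
    print(name,'gap mm',(np.median(P)-np.median(M))*1e3)
E
python3 - <<'E'
from h import *
t=cv2.imread('pics/t10.png');g=cv2.cvtColor(t,cv2.COLOR_BGR2GRAY)
print(g[249:271,336:362])
gap(t,range(350,355),(250,257),range(340,350),(259,264))
t0=cv2.imread('pics/top0.png');g=cv2.cvtColor(t0,cv2.COLOR_BGR2GRAY)
print(g[234:244,343:360])
gap(t0,range(347,351),(235,242),range(340,350),(258,264))
E
```

```text
[[ 58  59  55  57  57  56  58  59  56  55  57  61  55  60  44  29  35 102
  161 158 132  55  94  93  92  95]
 [ 55  57  61  58  55  56  60  64  61  57  57  55  43  45  51  24  27  99
  162 158 129  62  96  98  90  93]
 [ 54  60  56  52  59  52  54  60  60  62  59  50  38  16  31  31  52 108
  153 142 125 111 112 103  88  90]
 [ 60  55  59  60  54  61  57  61  53  49  41  34  36  50  64  70 102 123
  133 128 130 136 135 116  92  94]
 [ 57  52  55  55  51  54  53  58  48  46  46  43  39  76 122 124 134 141
  130 138 135 127 117 111  89  93]
 [ 56  60  51  51  67  76  79  98  94  59  63  59  50  79 126 115 114 115
  111 129 146 123  73  97  97  96]
 [ 58  75  66  77 111  91  95 115 114  53  59  58  52  57  50  29  34  50
   74 143 162 138  63  94  95  98]
 [ 52  89  93 104 116  84  79  77  67  33  54  41  35  40  43  26  24  24
  104 167 159 135  73  86  93  93]
 [ 45  66  80  72  67  67  49  38  44  14  20  23  29  25  44  38  39  18
   92 158 161 146  90  76  94  93]
 [ 42  42  34  26  29  14  23  20  31  26  20  21  27  32  44  43  35  35
   75 130 160 154 120  63 101  94]
 [ 31  22 
[... 1557 characters left out ...]
7  86  89]
 [ 55  57  45  55  43  31  31  77 139 144 128  93  96 102  87  91  88]
 [ 46  41  24  25  30  36  75 100 112 122 127 127 128 116  86  85  89]
 [ 35  36  27  62 105 101 117 134 127 128 129 128 137 120  77  89  91]
 [ 40  45  30  71 123 117 114 122 108 109 111 124 107 100  74  88  86]
 [ 53  59  47  42  68  71  63  84  82 115 115 122  56  80  87  91  88]
 [ 55  60  55  46  46  37  13  17  92 155 157 143  86  71  89  92  93]
 [ 59  56  49  48  52  42  26  28  74 125 148 150 118  59  92  89  88]
 [ 49  57  57  59  56  54  34  28  45 108 153 152 132  50  88  92  90]]
P [554.  553.4 554.2 555.1] M [500.3 500.7 500.3 500.7 500.7 500.5 500.9 500.7 500.7 501. ]
top gap mm 53.40848449644709
```

>>> {"fn": "servo_tool", "kwargs": {"moves": [[[0, 0, 0, 0, -0.3, 0, 0.5], [0, 0, 0, 0, -0.5, 0, 0.5], [0, 0, 0, 0, -0.5, 0, 0.5], [0, 0, 0, 0, -0.3, 0, 0.5], [0, 0, 0, 0, 0, 0, 0.5], [0, 0, 0, 0, 0, 0, 0.5]]]}}

```text
time: 12.93
ee_pos: [0.4117, -0.1967, 0.0388]
tcp_rot: [178.8, 0.3, 101.4]
wrist_force: [7.0, 0.7, -8.1]
opening: 0.0131
```

```bash
cat > m.py <<'E'
from h import *
import sys
o=bot.get_obs();todo(o['ee_pos']);print((np.array([.462,-.1863])-o['ee_pos'][:2])@[.982,.191]*1e3)
t=imaging.camera('top');cv2.imwrite(f"pics/t{sys.argv[1]}.png",t)
g=cv2.cvtColor(t,cv2.COLOR_BGR2GRAY);print(g[255:270,338:364])
cv2.imwrite(f"pics/t{sys.argv[1]}c.png",cv2.resize(t[200:290,320:390],None,fx=8,fy=6.6,interpolation=3))
E
python3 m.py 11
```

```text
t 12.93 pos [ 0.4117 -0.1967  0.0388] rot [178.84   0.27 101.36] open 0.0131 F [ 7.   0.7 -8.1]
turn [0.0202 0.0047 0.0063] shift cm (after turn) [0. 0. 0.]
51.363524802330375
[[ 68  79 106  95  89 117 118  51  60  62  53  59  64  48  36  31 104 165
  155 112  51  83  90  97  92  96]
 [ 95 104 120  87  73  73  63  37  49  49  47  51  46  31  32  22  80 140
  129  98  96 105  97  89  98  94]
 [ 80  73  75  64  48  41  34  20  25  28  25  26  28  27  50  86 103 120
  117 130 142 130 113  89  92  90]
 [ 36  38  26  24  17  20  26  33  32  29  27  26  40  69 119 139 147 142
  132 135 133 139 126  92  95  93]
 [  4  24  37  10  26  21  22  20  24  51  65  62  45  80 123 134 144 140
  132 125 118 113 120  92  93  93]
 [ 13  17  21  24  45  69  80 110 127 123 112  80  46  52  48  81 112 113
  148 136 112  57  88  95  92  95]
 [ 36  92 125 125 127 112 105 132 136 129  97  63  40  51  37  10  18 102
  164 160 136  71  97  96  97  94]
 [ 49 111 150 139 129  93  78  66  39  14  15  18  29  46  44  37  21  96
  156 159 142  92  76  92  91  97]
 [ 23  51  63  18  20  22  24  19  28  27  34  41  40  56  47  36  29  74
  134 159 153 121  65  97  92  95]
 [ 15  21  32  29  26  29  28  25  24  23  26  29  46  61  51  35  28  53
  115 163 159 130  65  95  93  97]
 [ 11   2  26  20  37  47  50  77  77  29  39  56  53  67  55  43  32  37
  105 164 159 133  57  99  92  94]
 [ 47  74  71  90  92 100 107 122 118  53  51  53  55  60  57  53  32  32
  101 169 157 129  59  99  93  91]
 [ 53 107 117 131 126 117 107 116  96  55  50  59  59  56  62  50  30  24
  105 163 160 142  88  86  94  93]
 [ 50  91 115 102  91  80  69  76  65  51  59  54  64  58  61  55  32  34
   94 152 156 154 121  76  97  95]
 [ 57  66  74  54  46  49  56  53  58  58  59  59  57  55  62  54  30  37
   64 125 160 161 131  63  95  95]]
```

View pics/t11c.png

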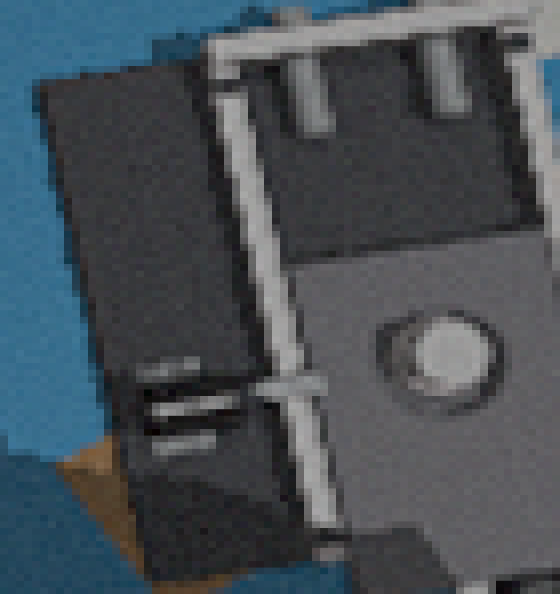

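```bash
python3 - <<'E'
from h import *
t=cv2.imread('pics/t11.png')
gap(t,range(351,356),(256,261),range(340,350),(259,263))
E
```

```text
P [503.3 503.3 503.  502.1 504. ] M [500.6 500.6 500.3 500.5 500.6 500.8 500.8 500.7 500.6 500.8]
top gap mm 2.6196297107184963
```

>>> {"fn": "servo_tool", "kwargs": {"moves": [[[0, 0, 0, 0, -0.15, 0, 0.5], [0, 0, 0, 0, -0.15, 0, 0.5], [0, 0, 0, 0, 0, 0, 0.5], [0, 0, 0, 0, 0, 0, 0.5]]]}}

```text
time: 13.32
ee_pos: [0.4101, -0.197, 0.0388]
tcp_rot: [178.6, 0.3, 101.4]
wrist_force: [8.5, 0.8, -7.8]
opening: 0.0133
```

```bash
python3 m.py 12;  python3 - <<'E'
from h import *
t=cv2.imread('pics/t12.png')
gap(t,range(351,356),(258,263),range(340,350),(259,263))
E
```

```text
t 13.32 pos [ 0.4101 -0.197   0.0388] rot [178.65   0.32 101.37] open 0.0133 F [ 8.5  0.8 -7.8]
turn [0.0236 0.0054 0.0066] shift cm (after turn) [0. 0. 0.]
53.03601058693105
[[ 66  83 112  92  96 123 115  50  61  57  53  61  59  47  31  25 104 162
  163 136  62  92  96  99  94  92]
 [ 94 101 117  86  79  76  71  39  48  39  35  46  44  29  30  17 103 166
  153 113  63  92  98  93  91  95]
 [ 84  73  71  66  48  32  33  24  28  33  33  37  29  36  26  39 100 147
  137  95  96 107 109  90  96  93]
 [ 34  37  32  19  21  19  27  20  31  27  18  28  39  52  62  80 113 130
  133 126 139 139 121  91  91  95]
 [ 15  26  25  25  29  23  20  16  24  49  62  60  50  73 114 129 148 142
  137 135 135 127 122  96  94  98]
 [  8  33  20  25  52  64  77 104 128 126 112  80  50  79 110 119 134 122
  111 133 135  90  97  94  96  95]
 [ 33  94 125 123 126 111 108 129 141 126  94  61  35  56  44  52  90  87
  128 146 138  63  90  93  91  92]
 [ 39 113 153 142 134  95  72  65  42  25  24  31  33  47  34  26  18  94
  157 162 144  89  82  96  95  93]
 [ 15  52  66  14  15  15  32  31  30  34  30  27  39  56  48  31  30  77
  134 160 155 117  65  93  95  93]
 [  9   9  34  14  24  28  28  23  22  16  20  27  47  63  48  38  31  52
  114 161 161 136  63  96  93  97]
 [ 13   7  23  20  36  49  52  72  78  37  45  48  52  61  55  48  33  36
  107 165 155 134  54  94  95  94]
 [ 49  74  76  91  92 101 104 124 116  53  54  62  63  58  60  54  29  26
  103 163 160 131  57 100  95  97]
 [ 50 112 118 130 127 114 112 116  97  62  53  55  58  61  59  51  31  21
  106 163 160 143  89  91  95  96]
 [ 52  90 112 107  96  77  76  75  64  56  57  54  60  56  59  48  37  31
   92 150 155 154 119  75  94  92]
 [ 57  75  74  57  46  50  55  52  55  60  51  57  53  54  59  55  36  33
   61 124 162 162 132  69  95  94]]
P [501.  501.2 501.  500.7 500.9] M [500.5 500.5 500.3 500.4 500.7 500.8 500.8 500.6 500.7 500.8]
top gap mm 0.3612418347829216
```

```bash
python3 - <<'E'
from h import *
o=bot.get_obs();todo(o['ee_pos'])
t=imaging.camera('top');s=imaging.camera('scene')
gap(t,range(351,354),(257,262),range(345,350),(258,263))
cv2.imwrite("pics/t13c.png",cv2.resize(t[180:300,180:420],None,fx=3.3,fy=3.3,interpolation=3))
cv2.imwrite("pics/s13c.png",cv2.resize(s[190:310,210:450],None,fx=3.3,fy=3.3,interpolation=3))
E
```

```text
t 13.37 pos [ 0.4101 -0.197   0.0388] rot [178.65   0.32 101.37] open 0.0131 F [ 7.5  0.5 -7.3]
turn [0.0236 0.0055 0.0065] shift cm (after turn) [0. 0. 0.]
P [501.  501.2 501. ] M [500.5 500.9 500.7 500.9 500.7]
top gap mm 0.29072400465735004
```

View pics/t13c.png

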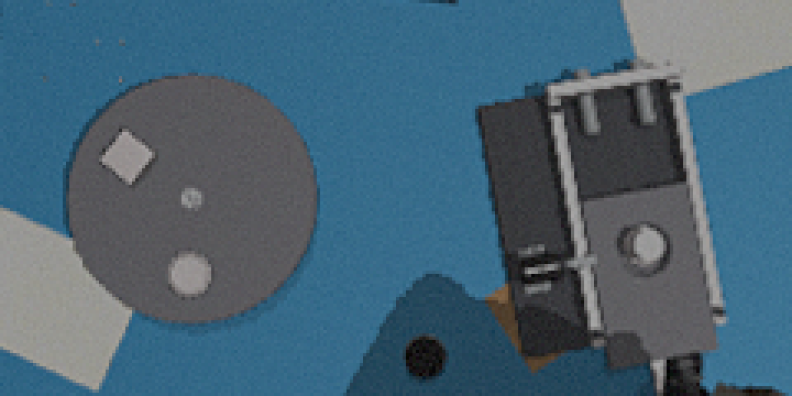

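View pics/s13c.png

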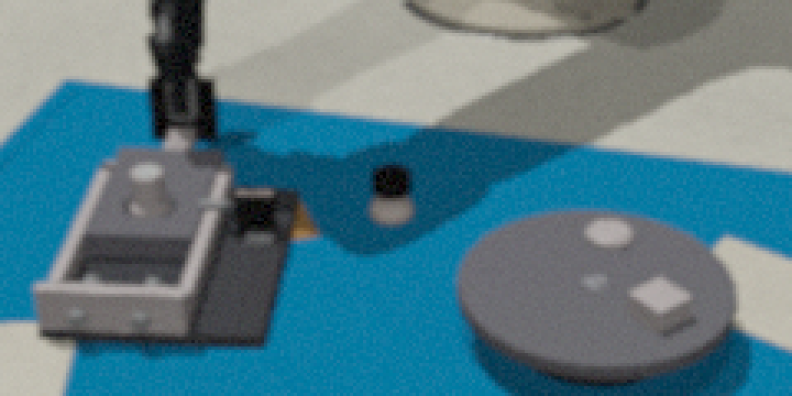

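Top view: the pointer (about (572,264) in the crop) continues the white line (about (543,270)) along the tilted axis, with a gap of about 0.3 mm. The barrel is upright in the pocket, and the block and disc are still on the platter. The pose holds steady, so I'm handing in.

```bash
python3 -c "
from workcell import bot
print(bot.job_done())"
```

```text
the job is handed in; nothing more can be done
None
```

I put the lens barrel wide end down in the slide's pocket and let go of it with the slide still home. I then pinched the cross-bar with 70 N and pulled the slide out to the mark. I handed the job in at about 13.4 s, still holding the handle.

**Pointer on the mark:** the last top picture puts the pointer about 0.3 mm short of the white line. The tool had travelled about 53.0 mm, against a starting gap of about 53.0 to 53.4 mm. I could only measure this in the top view, because the white line can't be made out in the scene view.

**Barrel and bystanders:** the last pictures show the barrel standing upright in its pocket, the block and disc on the platter, and the jar in place. Those last views did not cover the phone, driver, brush or tray, and only clipped the frame's edge; the arm went nowhere near them.

**Checks that disagreed or were off:**
- **Cameras:** the two cameras disagreed by 2 to 5 mm in position. I trusted the scene camera, because its view of a fingertip agreed with the arm's own reading to within about 0.5 pixel.
- **Gripper tilt:** under the spring load the gripper tilted about 1.3° at the end. The wrist force was about 8 N along the pull and 7 to 8 N vertically.

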